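# Unlock the flask imager and show it the flat flask

## Robot

A 6-joint arm with a two-finger parallel gripper is mounted at the origin on the work surface. World frame = base frame: x ahead of the robot, y to its left, z up, the work surface at z = 0. Lengths are in m, angles in degrees, forces in N, time in s.
With the tool pointing down it reaches from about 0.4 to 0.825 m from the base axis. Payload 7 kg.
Tool frame: the origin (TCP) lies at the very end of the fingers, on their centre line; the grasp point (between the pads) lies 19 mm behind it; z points along the fingers, y is the line along which they close (so a half turn about z gives the same grasp; the last joint's range is limited). The gripper opens to 88 mm and grips with 3 to 60 N. Pads are 19 mm wide; open, the fingers measure 130 mm over their backs; the gripper's body (78 mm by 193 mm) begins 47 mm behind the grasp point.
Start: joints at [-57.978, 20.546, 0.682, 0, -70.136, -16.507], TCP at [0.181, -0.65, 0.227] pointing down, gripper open.
Joint ranges: [-176.03, 176.03], [-82.01, 121.73], [-58.28, 71.71], [-173.87, 95.51], [-174.79, -0.11], [-173.66, 173.66]. Speed limits (degrees/s): [136.94, 136.94, 172.46, 180, 180, 180].

## Interface

Orientations are given as [roll, pitch, yaw] about the fixed x, y, z axes, in that order (R = Rz(yaw) Ry(pitch) Rx(roll)).
In Python, from plant import ctrl, viewer gives the robot as it stands.
- The arm moves only by the tool servo_tool, never from a script. Its argument "rows" is a list of rows, each a list of 6 numbers: the shift along the world's x, y, z in mm, then the turn, a rotation vector about the world's x, y, z in degrees. A call has 1 to 5 rows; each row shifts and turns the commanded pose from where the row before left it; what a row does not reach is not made up. A row lasts 1/12 s, in which the tool goes at most 41.7 mm and 7.16 degrees, less where a joint would pass 70% of its speed; a pose out of reach is approached as far as the arm can. A call is refused whole if a number of a shift passes 41.7 or a number of a turn 7.16, either way. A call with a gripper value outside its range is refused whole. "fingers" is the finger opening in mm, from 0 to 87.6, set as the call begins (left out, the last holds). The fingers move at their own pace and stop on an object; the grip force is fixed at half the most. Time passes only in rows, so rows that do not move let the fingers close. It gives the time, the measured TCP pose, the force and the opening at its end, in the units of the state.
- ctrl.get_obs(): the state, without advancing time (a new reading comes with each control period).
- viewer.snapshot(name): name is "scene" or "top" or "wrist"; returns (picture, depth): 384x512x3 uint8, red, green, blue; 384x512 float32, m along the optical axis (not along the pixel's ray), 0 where there is no reading.
- viewer.calibration(name): a dict with "fx", "fy", "cx", "cy" (pixels), "origin" and "rotation" of the camera in the world. Camera axes: x right, y up, looking along -z (the intrinsics and any distortion apply to the point x, -y, -z); pixel columns grow to the right and rows downward; lengths in m; the calibration is good to about 2 mm. A picture is of the moment at which its call begins: read the wrist's pose just before it. calibration takes no time and is no camera call; for the wrist camera it gives the pose at the moment of the call.
- ctrl.close_job(): hands the job in, once; it reports no verdict.
The state is a dict: "clock": time; "joint_pos": joint angles; "qvel": joint speeds; "tau": joint torques, N m; "tool_pos": TCP position; "orientation": TCP orientation; "force": force on the tool from outside, world axes, zero at the start; "moment": the same for the moment, N m; "opening": finger opening in m.
Only numpy, scipy, OpenCV 4.12 (cv2) and the standard library are available. Lean on these libraries where they do the work, as an engineer would, in place of code of your own. Each camera call takes 0.05 s, during which the arm holds its last target. There are 200 camera calls.

## Task

Unlock the flask imager: take the key from its holder, push it fully home in the lock beside the camera, turn it clockwise as far as it goes and leave it there. Then lift the flat-sided flask out of the rack, leaving the two round bottles standing in their places, and without bumping the imager with it present it to the camera in the air: upright, cap up, a broad face square to the lens, its mid-height level with the lens and its middle 90 mm straight out in front of the lens. Finish while still holding the flask there, at rest.

Things in the scene. Friction and masses are not known exactly. Their poses are not given: they have to be found in the camera images.
- flask_center (a point): Centre of the flat-sided frosted flask, 55 mm up; z up to the cap, x square to the broad faces, y along them. 110 mm tall, 0.1 kg. Body 24 (x) by 50 (y) mm to 72 mm up, shoulder 20 by 34 mm to 82 mm, neck, round blue cap 28 mm across from 90 to 110 mm up (may be gripped there). Stands cap up in one of the rack's three places (which one varies), its axes along the rack's, 3 to 4 mm loose all round.
- bottle_a_center (a point): A round bottle of the same plastic with the same blue cap, body 29 mm in diameter, 110 mm tall, standing in another place of the rack; this point is its centre, 55 mm above its underside. To be left.
- bottle_b_center (a point): The second round bottle, like the first, in the remaining place of the rack.
- rack: Grey plastic rack, fixed, open at the top, 40 mm (x) by 184 mm (y), walls 45 mm high and 4 mm thick, floor 4 mm; three places in a row along its y, 60 mm apart, each 32 by 56 mm inside. Origin: centre of its underside, on the work surface.
- key_grip (a point): Steel key standing blade down in its holder; this point is the centre of its flat grip: 28 mm wide (key's x), 10 thick (y), 30 tall. z up. Below it a thin stem, a round flange 22 mm across (underside 29 mm under this point), then the blade, 14 (x) by 5 (y) mm, reaching 22 mm below the flange. 0.05 kg. Same after half a turn about z.
- holder: Black key holder, fixed block 50 by 50 by 30 mm high with a slot 25 mm deep in its top, in which the key stands with its flange on the top. Origin: centre of its underside.
- slot (a point): Mouth of the key slot, 56 mm above the work surface, in the brass lock cylinder inside a steel collar (54 mm across, rim 1 mm above the brass) beside the camera. z up, x along the slot; turns with the lock. Slot 16.5 (x) by 7.5 (y) mm, 26 mm deep: the key has about 0.18 rad of play either way. Key fully home: its flange lies on the brass.
- lock (a joint): Angle of the lock cylinder, rad: grows as it turns clockwise seen from above; 0 is one stop, 1.3 the other (fully on). It starts between 0 and 0.3 and stays where it is left, by friction of about 0.05 N m.
- imager: The flask imager, fixed: grey base, column and white camera head that looks along the imager's -x, roughly towards the robot; head 60 mm wide, top 200 mm above the work surface; the key-switch box is on its +y side. Origin: centre of the base's underside; z up.
- lens (a point): Centre of the front of the camera's lens (dark barrel 44 mm in diameter), 170 mm above the work surface. Axes as the imager's: the camera looks along -x.
- focus (a point): The point where the centre of the flask must be held: 90 mm in front of the lens on its axis, 170 mm above the work surface. Axes as the imager's.
Things that resemble listed ones, but are neither listed nor needed, are in the scene too. What is shaped like the part that bears bottle_a_center but red or yellow is not meant.

How it is judged (in metres and radians):
On the way, in this order (a step that is already met when the one before it is completed fails the run):
1. the key is fully home in the slot of the lock (horizontal distance between key_grip and slot below 0.006 m and z of key_grip in the frame of slot between 0.024 and 0.034 m and angle between the x axis of key_grip and the x axis of slot, either way round below 0.3 rad and angle between key_grip's own z axis and vertical below 0.17 rad), for 0.2 s.
2. the lock is turned clockwise to its stop with the key in it (all of step 1 and value of joint lock above 1.05 rad), for 0.2 s.
3. the flask is lifted clear of the rack (height (world z) of flask_center above 0.115 m and contact force between flask and rack below 0.1 N), for 0.2 s.
At the end, for the whole second after the job is handed in: Fingers hold the flask still, clear of all else: centre within 20 mm of the point 90 mm before the lens, upright within 0.17 rad, square to the lens within 0.22. Lock at 1.05 rad or more, key home within 5 mm; both bottles upright within 40 mm of where they began (all of step 2 and distance between flask_center and focus below 0.02 m and angle between flask_center's own z axis and vertical below 0.17 rad and angle between the x axis of flask_center and the x axis of focus, either way round below 0.22 rad and height (world z) of flask_center above 0.15 m and linear speed of flask below 0.03 m/s and angular speed of flask below 0.3 rad/s and contact force between flask and the fingers above 0.5 N and contact force between flask and imager below 0.1 N and contact force between flask and rack below 0.1 N and distance of each of bottle_a_center, bottle_b_center from where it was at the start of the episode below 0.04 m and angle between each of bottle_a_center, bottle_b_center's own z axis and vertical below 0.25 rad); the arm keeps its last pose, push and grip.
It fails at once if the flask bumps the imager (contact force between flask and imager above 2 N).
It also fails if it takes over 64 s, if anything falls off the work surface, if the arm or the gripper's body presses on something with over 40 N, if the wrist force passes 120 N, or if a joint passes its speed limit or range.

## Working session

There is one attempt and no reset: what is moved stays moved. The work goes in short steps, Python scripts to look and compute and a tool call to move; the robot and the scene stay as the last step left them, time stands still between calls to the robot, and variables do not carry over. Pictures are saved under pics/ and viewed, on a budget of 10 in all, crops included, one or two more only if the job needs it, and the job is handed in when it is done.

Besides the shell and the picture viewer there is one more tool, called after "Emit:" in YAML: its name, and indented under it one key for each argument. servo_tool: Moves the arm, as the interface text tells. Its arguments: {"type":"object","properties":{"rows":{"type":"array","items":{"type":"array","items":{"type":"number"}}},"fingers":{"type":"number"}},"required":["rows"]}

```bash
mkdir -p pics; ls
cat > h.py <<'E'
import numpy as np, cv2
from plant import ctrl, viewer
def snap(n,save=None):
    c=viewer.calibration(n); p,d=viewer.snapshot(n)
    np.savez(f'{save or n}.npz',p=p,d=d,R=np.array(c['rotation']),o=np.array(c['origin']),k=np.array([c['fx'],c['fy'],c['cx'],c['cy']]))
    return p,d
def load(n): return np.load(f'{n}.npz')
def cloud(z):
    fx,fy,cx,cy=z['k'];d=z['d'];v,u=np.mgrid[:d.shape[0],:d.shape[1]]
    P=np.stack([(u-cx)/fx*d,-(v-cy)/fy*d,-d],-1)
    W=P@z['R'].T+z['o'];W[d==0]=np.nan;return W
def save(p,f): cv2.imwrite(f'pics/{f}.png',cv2.cvtColor(p,cv2.COLOR_RGB2BGR))
E
python3 - <<'E'
from h import *
for n in['scene','top']:
    p,d=snap(n);save(p,n);print(viewer.calibration(n))
print(ctrl.get_obs())
E
```

```text
pics
{'fx': 451.8035477615668, 'fy': 451.8035477615668, 'cx': 258.7964803573376, 'cy': 196.160249630741, 'origin': array([ 1.41987591, -0.11303604,  0.71212483]), 'rotation': array([55.64449509,  1.0330862 , 85.2780414 ])}
{'fx': 397.18126610477054, 'fy': 397.18126610477054, 'cx': 250.43851662834956, 'cy': 187.3477927030083, 'origin': array([ 0.39564828, -0.07128319,  1.21201884]), 'rotation': array([  8.11501936,   1.40430165, -91.27454958])}
{'clock': 0.1, 'joint_pos': array([-5.79782611e+01,  2.05878201e+01,  6.39133093e-01, -1.65146293e-02,
       -7.01346120e+01, -1.65084946e+01]), 'qvel': array([ 0.05334379, -0.07739762,  0.27564928,  0.16287924,  0.1203718 ,
       -0.01698516]), 'tau': array([-5.15092888e-04, -5.84161162e+01,  2.93754405e+01,  7.01551214e+00,
        1.02741370e-02, -6.48913397e-05]), 'tool_pos': array([ 0.18041014, -0.650002  ,  0.22571552]), 'orientation': array([ 1.79915723e+02, -8.78645800e-03, -1.64492372e+02]), 'force': array([-0.54077364,  0.05332116,  0.06623723]), 'moment': array([ 0.02232913, -0.00320557, -0.06540355]), 'opening': 0.08775868436948804}
```

```bash
sed -i "s/R=np.array(c\['rotation'\])/R=Rot.from_euler('xyz',c['rotation'],degrees=True).as_matrix()/; 1a from scipy.spatial.transform import Rotation as Rot" h.py
python3 - <<'E'
from h import *
for n in['scene','top']:
    p,d=snap(n);W=cloud(load(n))
    if n=='top':
        for u,v in[(100,100),(400,100),(256,300)]:print(W[v,u])
    else: print(W[300,256],W[350,100])
E
```

```text
[ 0.7642686  -0.07760558  0.00114076] [ 8.59063371e-01 -3.78652060e-01  7.96002729e-04]
[0.81968189 0.38311878 0.11729964]
[ 0.83561873 -0.52366518 -0.00141321]
[ 0.23122326 -0.05435276 -0.00344513]
```

View pics/top.png

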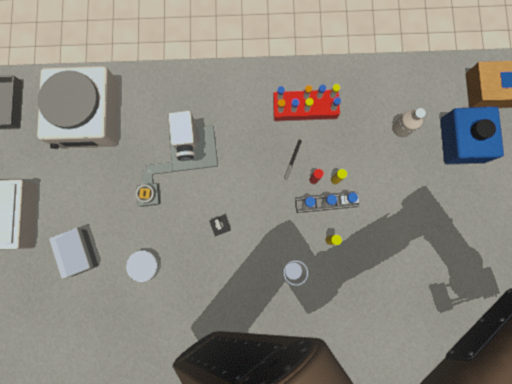

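View pics/scene.png

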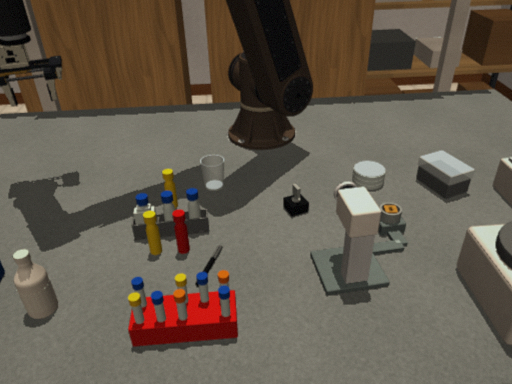

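Run:
```python
from h import *
z=load('top');p=z['p'];W=cloud(z)
a=cv2.resize(p[160:260,280:380],(400,400),interpolation=cv2.INTER_CUBIC)
b=cv2.resize(p[100:240,125:245],(400,467),interpolation=cv2.INTER_CUBIC)
c=np.zeros((467,800,3),np.uint8);c[:400,:400]=a;c[:,400:]=b;save(c,'crop1')
for n,(u,v) in dict(cap1=(311,202),cap2=(332,200),cap3=(352,198),red=(317,175),yel=(341,174),yel2=(335,240),key=(220,225),lock=(146,194),head=(181,125),headfront=(184,145),glass=(294,271)).items():
    w=W[v-4:v+5,u-4:u+5].reshape(-1,3);i=np.nanargmax(w[:,2]);print(n,W[v,u].round(4),w[i].round(4))
```

```text
cap1 [ 0.5075 -0.2146  0.1141] [ 0.5128 -0.2116  0.1175]
cap2 [ 0.5117 -0.2728  0.1134] [ 0.5195 -0.2752  0.1179]
cap3 [ 0.5162 -0.3288  0.1106] [ 0.5097 -0.3294  0.1186]
red [ 0.5833 -0.235   0.1113] [ 0.5829 -0.2318  0.1144]
yel [ 0.585  -0.3028  0.1075] [ 0.5834 -0.3123  0.1152]
yel2 [ 0.4019 -0.2763  0.1082] [ 0.4047 -0.2671  0.1149]
key [0.4525 0.0437 0.0625] [0.4578 0.0537 0.0762]
lock [0.5491 0.2619 0.0571] [0.54   0.2699 0.0598]
head [0.713  0.131  0.1962] [0.6999 0.1348 0.2038]
headfront [0.6596 0.1239 0.1911] [0.6646 0.132  0.2039]
glass [ 0.3136 -0.1698  0.0009] [ 0.3085 -0.1659  0.0098]
```

View pics/crop1.png

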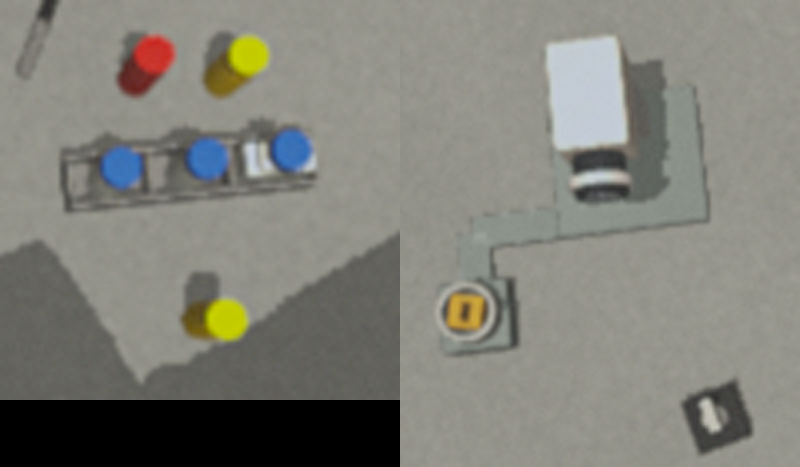

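Run:
```python
from h import *
c=viewer.calibration('wrist');print(c);o=ctrl.get_obs()
Rt=Rot.from_euler('xyz',o['orientation'],degrees=True)
Rc=Rot.from_euler('xyz',c['rotation'],degrees=True)
print('cam in tool',Rt.inv().apply(np.array(c['origin'])-o['tool_pos']),(Rt.inv()*Rc).as_matrix().round(3),Rt.as_matrix().round(3))
# yaw estimates
for n,(u,v) in dict(rackL0=(296,198),rackL1=(297,212),rackR0=(358,193),rackR1=(359,206)).items(): print(n,cloud(load('top'))[v-2:v+3,u-2:u+3].reshape(-1,3).round(3)[::6].tolist())
```

```text
{'fx': 274.38689196023597, 'fy': 274.38689196023597, 'cx': 258.61316873065533, 'cy': 191.72746383493276, 'origin': array([ 0.10692195, -0.67170973,  0.38546423]), 'rotation': array([-1.65530746e+01, -9.06007720e-02,  1.05526716e+02])}
cam in tool [ 0.07664582 -0.00096519 -0.15948191] [[ 0.     0.959  0.285]
 [ 1.    -0.    -0.001]
 [-0.001  0.285 -0.959]] [[-0.964 -0.267 -0.   ]
 [-0.267  0.964  0.001]
 [ 0.     0.001 -1.   ]]
rackL0 [[0.539, -0.179, -0.003], [0.536, -0.181, 0.002], [0.533, -0.185, -0.003], [0.524, -0.183, 0.046], [0.523, -0.187, 0.03]]
rackL1 [[0.496, -0.18, 0.001], [0.491, -0.181, 0.016], [0.487, -0.182, 0.034], [0.487, -0.189, -0.001], [0.483, -0.192, -0.002]]
rackR0 [[0.55, -0.369, -0.003], [0.546, -0.371, -0.0], [0.543, -0.374, -0.002], [0.541, -0.378, -0.004], [0.537, -0.379, 0.001]]
rackR1 [[0.507, -0.361, 0.03], [0.502, -0.36, 0.047], [0.503, -0.374, 0.001], [0.5, -0.376, 0.005], [0.497, -0.38, -0.001]]
```

Emit:
servo_tool:
  rows:
    - [23,29,5,0,0,0]
    - [23,29,5,0,0,0]
    - [23,29,5,0,0,0]
    - [23,29,5,0,0,0]

```text
clock: 0.53
tool_pos: [0.273, -0.5331, 0.2464]
orientation: [180.0, -0.0, -164.5]
force: [0.0, -0.6, 0.2]
opening: 0.0876
```

Emit:
servo_tool:
  rows:
    - [23,29,0,0,0,0]
    - [23,29,0,0,0,0]
    - [23,29,0,0,0,0]
    - [23,29,0,0,0,0]

```text
clock: 0.87
tool_pos: [0.3653, -0.4167, 0.2466]
orientation: [-180.0, 0.0, -164.5]
force: [1.5, -0.2, 0.0]
opening: 0.0879
```

Emit:
servo_tool:
  rows:
    - [23,29,0,0,0,0]
    - [23,29,0,0,0,0]
    - [23,29,0,0,0,0]
    - [10,15,0,0,0,0]
    - [0,0,0,0,0,0]

```text
clock: 1.28
tool_pos: [0.4455, -0.3137, 0.2465]
orientation: [180.0, 0.0, -164.3]
force: [-0.4, -0.1, 0.4]
opening: 0.0876
```

Run:
```python
from h import *
o=ctrl.get_obs();print(o['clock'],o['tool_pos'],o['orientation'],o['joint_pos'].round(1))
p,d=snap('wrist','w1');save(cv2.resize(p,(768,576)),'w1')
```

```text
1.2833 [ 0.44549024 -0.31365584  0.24652124] [ 1.79988817e+02  3.23889752e-02 -1.64286686e+02] [-14.6   7.5 -14.1  -0.  -68.4 -59.7]
```

View pics/w1.png

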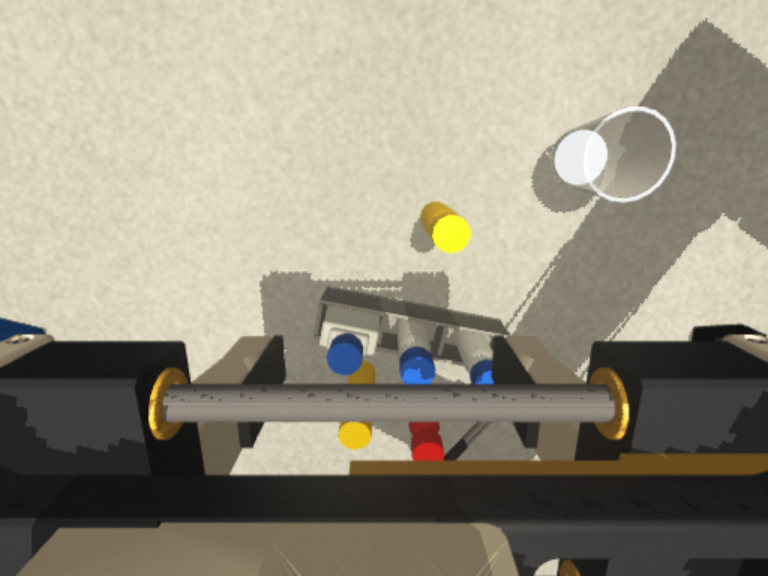

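Run:
```python
from h import *
for n in('w1','top'):
    z=load(n);W=cloud(z);p=z['p'].astype(int)
    hsv=cv2.cvtColor(z['p'],cv2.COLOR_RGB2HSV)
    b=((hsv[...,0]>95)&(hsv[...,0]<130)&(hsv[...,1]>130)&(W[...,2]>.085)&(W[...,2]<.135)).astype(np.uint8)
    N,L,S,C=cv2.connectedComponentsWithStats(b)
    for i in range(1,N):
        if S[i,4]>15:
            w=W[L==i];t=w[w[:,2]>np.percentile(w[:,2],50)];print(n,C[i].round(),S[i,4],'z',w[:,2].max().round(4),'mean',t.mean(0).round(4),'mid',((w.max(0)+w.min(0))/2).round(4))
    m=(W[...,2]>.037)&(W[...,2]<.052)&(W[...,0]>.46)&(W[...,0]<.56)&(W[...,1]>-.40)&(W[...,1]<-.15)&(hsv[...,1]<80)
    w=W[m];print(len(w),w[:,0].min(),w[:,0].max(),w[:,1].min(),w[:,1].max())
    if len(w)>10:print(cv2.minAreaRect(w[:,:2].astype(np.float32)))
```

```text
w1 [229. 238.] 391 z 0.117 mean [ 0.5194 -0.329   0.1157] mid [ 0.5197 -0.3292  0.1143]
w1 [278. 244.] 453 z 0.1173 mean [ 0.514  -0.2711  0.1156] mid [ 0.5142 -0.2711  0.1085]
w1 [321. 248.] 179 z 0.117 mean [ 0.5058 -0.219   0.115 ] mid [ 0.505  -0.2182  0.1079]
1222 0.4885103391021229 0.5410001695519749 -0.36401549605395656 -0.18154451247733258
((0.5150141716003418, -0.27144116163253784), (0.04040076583623886, 0.183184415102005), 4.306488513946533)
top [322.  88.] 32 z 0.1181 mean [ 0.8362 -0.2602  0.1145] mid [ 0.8372 -0.2608  0.1135]
top [280.  90.] 32 z 0.1179 mean [ 0.835  -0.1403  0.1145] mid [ 0.836  -0.1411  0.1127]
top [337. 101.] 32 z 0.1155 mean [ 0.7968 -0.3018  0.1139] mid [ 0.7976 -0.3017  0.112 ]
top [295. 103.] 27 z 0.1164 mean [ 0.7961 -0.1807  0.1144] mid [ 0.7968 -0.1814  0.1124]
top [476. 134.] 1967 z 0.1347 mean [ 0.6948 -0.6982  0.1023] mid [ 0.6978 -0.6984  0.1099]
top [352. 197.] 69 z 0.1186 mean [ 0.5184 -0.3264  0.1156] mid [ 0.5189 -0.3283  0.1132]
top [331. 199.] 75 z 0.1179 mean [ 0.5151 -0.2714  0.1149] mid [ 0.513  -0.2719  0.1131]
top [310. 201.] 75 z 0.1175 mean [ 0.5092 -0.2111  0.1154] mid [ 0.5091 -0.2121  0.1132]
228 0.4885638611664386 0.5384203175699179 -0.3648142459313849 -0.17978801715323195
((0.5137506127357483, -0.2723037600517273), (0.040293678641319275, 0.18460412323474884), 4.229199409484863)
```

Emit:
servo_tool:
  rows:
    - [7,38,0,0,0,0]
    - [7,38,0,0,0,0]
    - [7,38,0,0,0,0]
    - [7,38,0,0,0,0]
    - [7,38,0,0,0,0]

```text
clock: 1.75
tool_pos: [0.4781, -0.1256, 0.2467]
orientation: [-180.0, 0.0, -164.6]
force: [0.9, -0.0, 0.1]
opening: 0.0875
```

Emit:
servo_tool:
  rows:
    - [10,38,-5,0,0,0]
    - [10,38,-5,0,0,0]
    - [10,38,-5,0,0,0]
    - [10,38,-5,0,0,0]
    - [10,38,-5,0,0,0]

```text
clock: 2.17
tool_pos: [0.5286, 0.0647, 0.2216]
orientation: [180.0, 0.0, -164.5]
force: [1.2, -0.9, 0.0]
opening: 0.0876
```

Emit:
servo_tool:
  rows:
    - [0,0,0,0,0,0]

```text
clock: 2.25
tool_pos: [0.5298, 0.0677, 0.2203]
orientation: [180.0, -0.0, -164.3]
force: [0.1, -0.0, 0.1]
opening: 0.0878
```

Run:
```python
from h import *
o=ctrl.get_obs();print(o['clock'],o['tool_pos'],o['orientation'],o['joint_pos'].round(1))
p,d=snap('wrist','w2');save(cv2.resize(p,(768,576)),'w2')
```

```text
2.25 [0.52978668 0.06768627 0.22032079] [ 1.79988025e+02 -2.87323613e-02 -1.64337318e+02] [  28.3    7.5  -17.6   -0.   -64.9 -102.6]
```

View pics/w2.png

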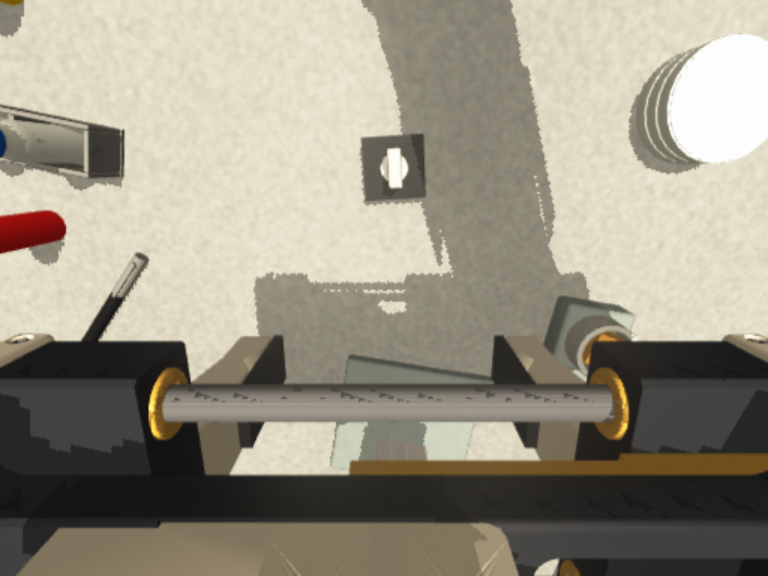

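Run:
```python
from h import *
z=load('w2');W=cloud(z);v,u=np.mgrid[:384,:512]
r=(u>225)&(u<300)&(v>80)&(v<145)
for lo,hi in((.065,.09),(.024,.036)):
    m=r&(W[...,2]>lo)&(W[...,2]<hi);w=W[m];print(len(w),w.mean(0).round(4),cv2.minAreaRect(w[:,:2].astype(np.float32)))
    if lo>.06: print(np.median(w[:,2]),np.c_[u[m],v[m]].min(0),np.c_[u[m],v[m]].max(0)); U=np.linalg.svd(w[:,:2]-w[:,:2].mean(0))[2];print('pca yaw',np.degrees(np.arctan2(U[0,1],U[0,0])))
m=r&(abs(W[...,2])<.02);print('table',np.median(W[...,2][m]))
```

```text
247 [0.4562 0.0506 0.075 ] ((0.45648714900016785, 0.05067622661590576), (0.02783113718032837, 0.009676859714090824), 15.956100463867188)
0.07501027928984749 [258  98] [267 125]
pca yaw 19.02126745753483
1490 [0.4558 0.0505 0.0315] ((0.45639899373054504, 0.05068781599402428), (0.050005678087472916, 0.05014518275856972), 19.31241226196289)
table 0.0012680790792198304
```

Emit:
servo_tool:
  rows:
    - [-6,-1.5,-4,0,0,7.1]
    - [-6,-1.5,-4,0,0,7.1]
    - [-6,-1.5,-4,0,0,7.1]
    - [-6,-1.5,-4,0,0,7.1]
    - [-6,-1.5,-4,0,0,7.1]

```text
clock: 2.72
tool_pos: [0.4981, 0.0545, 0.2015]
orientation: [-180.0, -0.0, -128.7]
force: [-0.9, 0.2, 0.3]
opening: 0.0877
```

Emit:
servo_tool:
  rows:
    - [-6,-1.5,-4,0,0,7.1]
    - [-6,-1.5,-4,0,0,7.1]
    - [-6,-1.5,-4,0,0,7.1]
    - [-6,-1.5,-4,0,0,7.1]
    - [-6,-1.5,-4,0,0,7.1]

```text
clock: 3.13
tool_pos: [0.468, 0.047, 0.1815]
orientation: [-180.0, -0.0, -93.2]
force: [0.2, 0.5, -0.1]
opening: 0.0876
```

Emit:
servo_tool:
  rows:
    - [-6,-1,-4,0,0,7.1]
    - [-6,-1,-4,0,0,7.1]
    - [0,0,-4,0,0,7.1]
    - [0,0,-4,0,0,7.1]
    - [0,0,-4,0,0,7.1]

```text
clock: 3.55
tool_pos: [0.4563, 0.0451, 0.1617]
orientation: [-180.0, -0.0, -57.7]
force: [-0.1, 0.8, -0.8]
opening: 0.0873
```

Emit:
servo_tool:
  rows:
    - [0,0,-4,0,0,7.1]
    - [0,0,-4,0,0,7.1]
    - [0,0,-4,0,0,7.1]
    - [0,0,-4,0,0,7.1]
    - [0,0,-4,0,0,7.1]

```text
clock: 3.97
tool_pos: [0.4564, 0.0452, 0.1416]
orientation: [-180.0, -0.0, -22.2]
force: [-0.8, 0.2, -0.7]
opening: 0.0878
```

Emit:
servo_tool:
  rows:
    - [0,0,0,0,0,7.1]
    - [0,0,0,0,0,7.1]
    - [0,0,0,0,0,7.1]
    - [0,0,0,0,0,7.1]
    - [0,0,0,0,0,7.1]
  fingers: 50

```text
clock: 4.38
tool_pos: [0.4564, 0.0451, 0.1417]
orientation: [180.0, -0.0, 13.3]
force: [0.6, 0.2, -0.5]
opening: 0.0598
```

Emit:
servo_tool:
  rows:
    - [0,0,0,0,0,6]
    - [0,0,0,0,0,0]

```text
clock: 4.55
tool_pos: [0.4564, 0.0453, 0.1417]
orientation: [180.0, -0.0, 19.2]
force: [0.7, -0.4, -0.2]
opening: 0.051
```

Run:
```python
from h import *
o=ctrl.get_obs();print(o['clock'],o['tool_pos'],o['orientation'],o['joint_pos'].round(1))
```

```text
4.55 [0.45639744 0.04527621 0.14174005] [ 1.79995995e+02 -4.08845048e-03  1.91996169e+01] [ 30.4   4.4 -32.6   0.  -53.   78.8]
```

Emit:
servo_tool:
  rows:
    - [0,5.4,-25,0,0,0]
    - [0,0,-25,0,0,0]
    - [0,0,-25,0,0,0]
    - [0,0,-22,0,0,0]
    - [0,0,0,0,0,0]

```text
clock: 4.97
tool_pos: [0.454, 0.0499, 0.0413]
orientation: [180.0, 0.4, 18.7]
force: [-1.1, 0.3, -0.3]
opening: 0.0499
```

Emit:
servo_tool:
  rows:
    - [0,0,0,0,0,0]
    - [0,0,0,0,0,0]
    - [0,0,0,0,0,0]
    - [0,0,0,0,0,0]
    - [0,0,0,0,0,0]
  fingers: 0

```text
clock: 5.38
tool_pos: [0.4572, 0.0523, 0.0456]
orientation: [-180.0, -0.1, 19.0]
force: [0.5, -0.5, 0.1]
opening: 0.0223
```

Emit:
servo_tool:
  rows:
    - [0,0,0,0,0,0]
    - [0,0,0,0,0,0]
    - [0,0,0,0,0,0]
    - [0,0,0,0,0,0]

```text
clock: 5.72
tool_pos: [0.4568, 0.0522, 0.045]
orientation: [-180.0, -0.0, 19.0]
force: [-2.3, -0.3, 6.2]
opening: 0.0098
```

Emit:
servo_tool:
  rows:
    - [0,0,10,0,0,0]
    - [0,0,15,0,0,0]
    - [0,0,25,0,0,0]
    - [0,0,30,0,0,0]
    - [0,0,30,0,0,0]

```text
clock: 6.13
tool_pos: [0.4558, 0.0517, 0.1553]
orientation: [180.0, 0.1, 19.0]
force: [1.2, 1.0, 0.5]
opening: 0.0096
```

Emit:
servo_tool:
  rows:
    - [0,35,0,0,0,-5]
    - [0,35,0,0,0,-5]
    - [0,35,0,0,0,-5]
    - [0,35,0,0,0,-4]
    - [0,35,0,0,0,0]

```text
clock: 6.55
tool_pos: [0.4561, 0.2285, 0.1546]
orientation: [-180.0, -0.0, -0.3]
force: [0.8, 0.4, -0.1]
opening: 0.0101
```

Emit:
servo_tool:
  rows:
    - [0,22,0,0,0,0]
    - [0,0,0,0,0,0]
    - [0,0,0,0,0,0]

```text
clock: 6.8
tool_pos: [0.4561, 0.25, 0.154]
orientation: [180.0, 0.0, 0.1]
force: [-0.4, -0.7, -1.2]
opening: 0.01
```

Run:
```python
from h import *
o=ctrl.get_obs();print(o['clock'],o['tool_pos'],o['orientation'],o['joint_pos'].round(1),o['opening'])
p,d=snap('wrist','w3');save(cv2.resize(p,(768,576)),'w3')
```

```text
6.8 [0.45607588 0.24997861 0.15396158] [1.7995536e+02 4.9623915e-02 1.2661304e-01] [ 50.4   9.6 -24.5  -0.  -56.   39.8] 0.010023233594485209
```

View pics/w3.png

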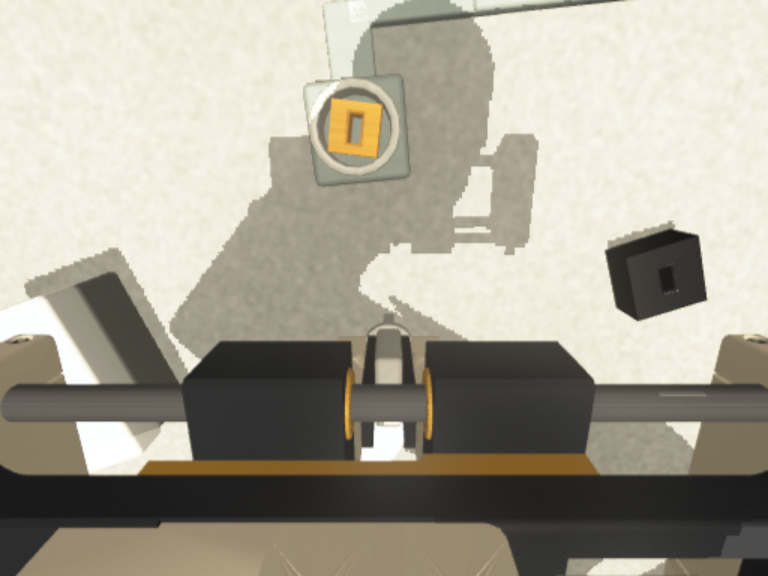

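Run:
```python
from h import *
z=load('w3');W=cloud(z);v,u=np.mgrid[:384,:512];hsv=cv2.cvtColor(z['p'],cv2.COLOR_RGB2HSV)
fx,fy,cx,cy=z['k']
def onplane(u,v,h):
    d=np.stack([(u-cx)/fx,-(v-cy)/fy,-np.ones_like(u,float)],-1)@z['R'].T
    return z['o']+d*((h-z['o'][2])/d[...,2])[...,None]
r=(u>195)&(u<280)&(v>40)&(v<130)
b=r&(hsv[...,0]>8)&(hsv[...,0]<30)&(hsv[...,1]>120)
print(b.sum(),np.median(W[b][:,2]))
h=np.median(W[b][:,2])
br=b&(hsv[...,2]>200)
for name,m in(('brass',br),):
    w=onplane(u[m]*1.,v[m]*1.,h);print(cv2.minAreaRect(w[:,:2].astype(np.float32)))
sl=r&(u>225)&(u<250)&(v>68)&(v<102)&(hsv[...,2]<190)&(abs(u-236.5)<9)&(abs(v-86)<14)
w=onplane(u[sl]*1.,v[sl]*1.,h);print('slot',sl.sum(),w.mean(0),cv2.minAreaRect(w[:,:2].astype(np.float32)))
m=r&(W[...,2]>.05)&(W[...,2]<.07);w=W[m];print('collar',w.mean(0),(w.min(0)+w.max(0))/2,w.max(0)-w.min(0))
col=r&(hsv[...,1]<40)&(W[...,2]>.053)
for row in range(68,104,2): print(row,hsv[row,226:248,2].tolist())
```

```text
1114 nan
((nan, nan), (0.0, 0.0), 0.0)
slot 184 [nan nan nan] ((nan, nan), (0.0, 0.0), 0.0)
collar [0.55584865 0.2696367  0.05732734] [0.55488106 0.26953265 0.05523218] [0.05244528 0.05316044 0.0103895 ]
68 [245, 245, 245, 246, 246, 246, 246, 246, 246, 245, 244, 244, 243, 241, 241, 240, 239, 229, 226, 208, 204, 183]
70 [242, 243, 243, 243, 243, 243, 243, 244, 244, 244, 244, 245, 245, 246, 245, 246, 246, 246, 246, 246, 246, 247]
72 [242, 241, 242, 242, 243, 239, 239, 239, 243, 243, 243, 244, 243, 243, 243, 244, 244, 244, 244, 244, 244, 245]
74 [241, 241, 241, 241, 240, 226, 211, 209, 207, 212, 212, 214, 214, 217, 218, 220, 227, 238, 243, 244, 244, 244]
76 [239, 239, 239, 239, 238, 210, 209, 143, 131, 128, 135, 133, 138, 139, 146, 157, 196, 237, 243, 243, 243, 244]
78 [240, 240, 241, 241, 237, 214, 192, 140, 134, 140, 144, 144, 137, 132, 131, 172, 198, 231, 241, 241, 241, 241]
80 [237, 237, 237, 238, 231, 207, 177, 137, 134, 150, 156, 160, 160, 161, 160, 182, 212, 232, 241, 242, 242, 242]
82 [240, 240, 240, 240, 231, 211, 165, 137, 134, 153, 158, 158, 158, 160, 160, 192, 219, 238, 239,
[... 457 characters left out ...]
241, 240, 240]
92 [242, 241, 242, 239, 224, 180, 139, 134, 153, 161, 159, 160, 161, 161, 207, 217, 242, 245, 244, 244, 244, 244]
94 [239, 239, 239, 235, 216, 169, 138, 138, 156, 159, 160, 158, 159, 169, 210, 227, 242, 244, 244, 244, 244, 244]
96 [239, 239, 238, 235, 230, 226, 226, 217, 217, 215, 211, 208, 208, 209, 209, 219, 239, 241, 241, 242, 241, 242]
98 [237, 237, 237, 237, 238, 238, 238, 238, 238, 238, 238, 237, 236, 236, 237, 239, 241, 241, 242, 241, 241, 241]
100 [238, 238, 239, 239, 239, 240, 240, 239, 239, 239, 239, 239, 239, 239, 238, 239, 239, 239, 239, 239, 240, 240]
102 [170, 169, 179, 194, 192, 192, 211, 227, 228, 228, 239, 241, 240, 240, 241, 241, 241, 241, 241, 241, 242, 242]
```

```bash
cat > slot.py <<'E'
from h import *
def slot(n):
    z=load(n);v,u=np.mgrid[:384,:512];hsv=cv2.cvtColor(z['p'],cv2.COLOR_RGB2HSV);fx,fy,cx,cy=z['k']
    def onplane(u,v,h):
        d=np.stack([(u-cx)/fx,-(v-cy)/fy,-np.ones_like(u,float)],-1)@z['R'].T
        return z['o']+d*((h-z['o'][2])/d[...,2])[...,None]
    sl=(abs(u-236.5)<11)&(abs(v-85)<15)
    for T in(190,225):
        m=sl&(hsv[...,2]<T);w=onplane(u[m]*1.,v[m]*1.,.056)[:,:2];w=w.astype(np.float32)
        c,s,a=cv2.minAreaRect(w);V=np.linalg.svd(w-w.mean(0))[2][0]
        print(T,m.sum(),w.mean(0),c,s,a,'pca',np.degrees(np.arctan2(V[1],V[0])))
    b=(u>195)&(u<280)&(v>40)&(v<130)&(hsv[...,0]>8)&(hsv[...,0]<30)&(hsv[...,1]>120)
    print(cv2.minAreaRect(onplane(u[b]*1.,v[b]*1.,.056)[:,:2].astype(np.float32)))
slot('w3')
z=load('top');W=cloud(z)
for n in('top',):
    m=(W[...,2]>.19)&(W[...,2]<.212)&(W[...,0]>.6)&(W[...,0]<.78)&(W[...,1]>.05)&(W[...,1]<.2);w=W[m];print('head',len(w),w.mean(0),cv2.minAreaRect(w[:,:2].astype(np.float32)))
    m=(W[...,2]>.17)&(W[...,2]<.195)&(W[...,0]>.6)&(W[...,0]<.78)&(W[...,1]>.05)&(W[...,1]<.2);w=W[m];print('lens?',len(w),w.mean(0),w.min(0),w.max(0))
    # key grip in hand and holder sanity
z=load('scene');W=cloud(z)
m=(W[...,2]>.12)&(W[...,2]<.205)&(W[...,0]>.6)&(W[...,0]<.8)&(W[...,1]>.05)&(W[...,1]<.2);w=W[m];print('scene head',len(w),w.min(0),w.max(0))
t=w[w[:,2]>.195];print(cv2.minAreaRect(t[:,:2].astype(np.float32)))
E
python3 slot.py
```

```text
190 184 [0.555038   0.26926032] (0.5547809600830078, 0.2692188620567322) (0.007951372303068638, 0.01694500260055065) 83.43733215332031 pca 171.45891
225 270 [0.5549796  0.26924884] (0.554760754108429, 0.26931536197662354) (0.010278422385454178, 0.019278131425380707) 84.43910217285156 pca 174.98082
((0.554739236831665, 0.269209086894989), (0.029800893738865852, 0.029545854777097702), 83.60826873779297)
head 827 [0.69803907 0.13052154 0.19829039] ((0.6884983777999878, 0.13074883818626404), (0.12500154972076416, 0.060692138969898224), 5.577565670013428)
lens? 315 [0.65544523 0.12101519 0.1863072 ] [0.62457281 0.09875733 0.17015081] [0.74765139 0.164132   0.19493035]
scene head 2156 [0.63321992 0.0993491  0.12015371] [0.75608926 0.16697492 0.2041324 ]
((0.6932963728904724, 0.13136307895183563), (0.1201971098780632, 0.06023751571774483), 5.391082286834717)
```

Run:
```python
from h import *
z=load('w3');W=cloud(z);v,u=np.mgrid[:384,:512]
T=W-np.array([.45608,.24998,.15396])
m=(abs(T[...,1])<.012)&(T[...,2]>-.05)&(T[...,2]<.035)&(abs(T[...,0])<.03)
m&=(u>235)&(u<285)
for lo in np.arange(-.05,.035,.005):
    k=m&(T[...,2]>=lo)&(T[...,2]<lo+.005)
    if k.sum()>2:
        t=T[k];print(round(lo,3),k.sum(),'x',t[:,0].min().round(4),t[:,0].max().round(4),'y',t[:,1].min().round(4),t[:,1].max().round(4),'px',u[k].min(),u[k].max(),v[k].min(),v[k].max())
save(cv2.resize(z['p'][200:310,215:305],(720,880))[:600],'w3k')
```

```text
-0.035 12 x 0.0064 0.0072 y -0.0025 0.0012 px 256 261 209 210
-0.03 18 x 0.0062 0.0074 y -0.0032 0.0012 px 256 262 211 214
-0.015 79 x 0.0045 0.0111 y -0.0104 0.0092 px 244 273 214 223
-0.01 59 x 0.0058 0.0113 y -0.0096 0.0083 px 245 272 216 223
-0.0 53 x 0.0099 0.0141 y -0.009 0.0077 px 245 272 219 225
0.005 129 x 0.0095 0.0145 y -0.0119 0.0118 px 238 277 220 229
0.01 141 x 0.0099 0.0145 y -0.012 0.0118 px 237 278 223 233
0.015 175 x 0.0054 0.0144 y -0.0118 0.0119 px 236 278 227 244
0.02 219 x 0.0065 0.0145 y -0.012 0.0117 px 236 279 230 244
0.025 313 x -0.013 0.0147 y -0.0119 0.0114 px 236 280 234 283
0.03 303 x -0.0126 0.0143 y -0.0118 0.011 px 236 280 239 283
```

View pics/w3k.png

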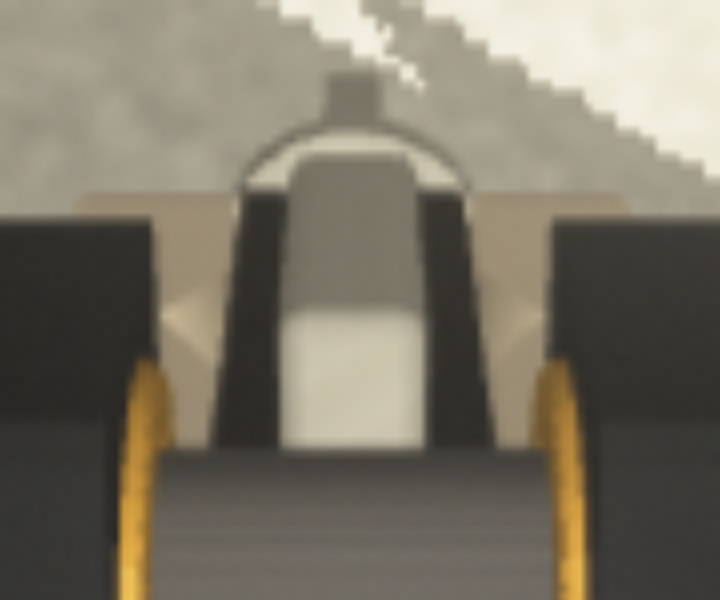

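Emit:
servo_tool:
  rows:
    - [25,5,0,0,0,-2]
    - [25,5,0,0,0,-2]
    - [25,5,0,0,0,-2]
    - [23.4,5.1,0,0,0,-1.1]
    - [0,0,-20,0,0,0]

```text
clock: 7.27
tool_pos: [0.5605, 0.2699, 0.1375]
orientation: [-179.8, -0.3, -7.2]
force: [1.5, 0.3, -0.4]
opening: 0.01
```

Emit:
servo_tool:
  rows:
    - [0,0,-20,0,0,0]
    - [0,0,-12,0,0,0]
    - [0,0,0,0,0,0]
    - [0,0,0,0,0,0]
    - [0,0,0,0,0,0]

```text
clock: 7.68
tool_pos: [0.5555, 0.2688, 0.1037]
orientation: [-180.0, -0.1, -7.1]
force: [-0.0, 0.1, 0.4]
opening: 0.0094
```

Run:
```python
from h import *
o=ctrl.get_obs();print(o['clock'],o['tool_pos'],o['orientation'],o['joint_pos'].round(1),o['force'])
p,d=snap('wrist','w4');save(cv2.resize(p[130:250,200:320],(600,600),interpolation=cv2.INTER_CUBIC),'w4')
```

```text
7.6833 [0.5555068  0.26876401 0.10365974] [-1.79962961e+02 -5.77066886e-02 -7.10953432e+00] [ 43.9  21.  -16.    0.  -53.   38.9] [-0.01520825  0.07843533  0.35263449]
```

View pics/w4.png

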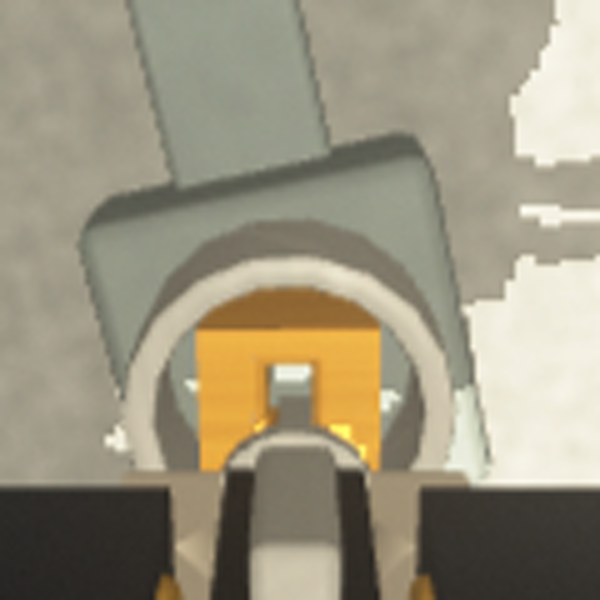

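Run:
```python
from h import *
z=load('w4');fx,fy,cx,cy=z['k'];hsv=cv2.cvtColor(z['p'],cv2.COLOR_RGB2HSV)
def onplane(u,v,h):
    d=np.array([(u-cx)/fx,-(v-cy)/fy,-1.])@z['R'].T
    return z['o']+d*((h-z['o'][2])/d[2])
o=ctrl.get_obs();Rt=Rot.from_euler('xyz',o['orientation'],degrees=True).as_matrix();tp=o['tool_pos'];print(o['tool_pos'])
for r in range(198,218): print(r,z['p'][r,248:268].sum(-1).tolist())
for n,(u,v,h) in dict(slotL=(253.5,206,.056),slotR=(262.8,206,.056),slotTop=(258,202.2,.056),bladefront=(259,209,.0665)).items(): print(n,((onplane(u,v,h)-tp)@Rt).round(4))
W=cloud(z);T=(W-tp)@Rt
for r in range(204,216): print(r,T[r,259].round(4),T[r,256].round(4),T[r,262].round(4))
```

```text
[0.55558099 0.26909521 0.10391204]
198 [484, 486, 486, 487, 485, 489, 487, 491, 489, 488, 487, 487, 488, 483, 486, 486, 489, 491, 490, 487]
199 [479, 485, 483, 480, 481, 481, 479, 486, 481, 482, 484, 481, 481, 483, 484, 482, 484, 485, 484, 485]
200 [477, 480, 481, 477, 477, 477, 478, 481, 479, 479, 481, 482, 482, 481, 484, 482, 482, 483, 485, 482]
201 [474, 476, 476, 459, 457, 457, 457, 460, 460, 461, 458, 462, 463, 460, 464, 462, 480, 483, 485, 484]
202 [473, 471, 475, 446, 432, 424, 430, 476, 479, 485, 482, 478, 475, 474, 398, 414, 461, 478, 482, 479]
203 [475, 472, 472, 441, 417, 347, 426, 646, 666, 670, 671, 671, 672, 671, 465, 403, 461, 479, 481, 483]
204 [470, 470, 470, 433, 415, 320, 420, 677, 693, 696, 699, 699, 698, 700, 488, 402, 453, 472, 473, 473]
205 [466, 467, 469, 436, 419, 320, 421, 677, 695, 697, 700, 698, 698, 560, 409, 399, 453, 469, 473, 474]
206 [469, 467, 471, 436, 416, 322, 427, 516, 525, 525, 531, 531, 528, 448, 380, 395, 456, 474, 477, 477]
207 [472, 470, 472, 436, 415, 344, 434, 439, 442, 445, 443, 442, 442, 441, 382, 395, 454, 471, 474, 477]
208 [467, 466, 
[... 1396 characters left out ...]
]
207 [-0.0057  0.0013  0.0735] [-0.0056 -0.0014  0.0732] [0.0035 0.0037 0.048 ]
208 [-0.0062  0.0013  0.0722] [-0.0068 -0.0014  0.0737] [0.0027 0.0037 0.0479]
209 [0.007  0.0013 0.034 ] [ 0.0068 -0.001   0.0344] [0.0018 0.0037 0.048 ]
210 [0.0066 0.0013 0.0327] [ 0.0066 -0.001   0.0327] [0.001  0.0037 0.0479]
211 [0.0072 0.0013 0.0291] [ 0.0072 -0.0009  0.0292] [-0.      0.0037  0.0483]
212 [0.0067 0.0012 0.0283] [ 0.0068 -0.0009  0.028 ] [-0.0009  0.0037  0.0483]
213 [0.0069 0.0012 0.0258] [ 0.0067 -0.0009  0.0262] [-0.0015  0.0037  0.0476]
214 [0.0111 0.0012 0.0131] [ 0.0109 -0.0008  0.0136] [0.0063 0.0034 0.0255]
215 [0.0112 0.0012 0.0111] [ 0.0105 -0.0008  0.0128] [0.0107 0.0032 0.0122]
```

Emit:
servo_tool:
  rows:
    - [-0.6,0.7,-3,0,0,0]
    - [0,0,-4,0,0,0]
    - [0,0,-4,0,0,0]
    - [0,0,-4,0,0,0]
    - [0,0,-3,0,0,0]

```text
clock: 8.15
tool_pos: [0.5541, 0.2697, 0.084]
orientation: [180.0, 0.0, -7.1]
force: [-0.4, 1.1, -0.2]
opening: 0.0098
```

Emit:
servo_tool:
  rows:
    - [0,0,-4,0,0,0]
    - [0,0,-4,0,0,0]
    - [0,0,-3,0,0,0]
    - [0,0,-2,0,0,0]
    - [0,0,0,0,0,0]

```text
clock: 8.57
tool_pos: [0.5543, 0.2698, 0.0713]
orientation: [180.0, 0.0, -7.1]
force: [0.1, -0.2, 0.2]
opening: 0.0099
```

Emit:
servo_tool:
  rows:
    - [0,0,-1,0,0,0]
    - [0,0,-1,0,0,0]
    - [0,0,0,0,0,0]

```text
clock: 8.82
tool_pos: [0.5546, 0.2699, 0.071]
orientation: [-180.0, -0.0, -7.1]
force: [-3.0, -1.1, 9.4]
opening: 0.0099
```

Emit:
servo_tool:
  rows:
    - [0,0,-1,0,0,0]
    - [0,0,0,0,0,0]

```text
clock: 8.98
tool_pos: [0.5547, 0.27, 0.0709]
orientation: [-180.0, -0.1, -7.0]
force: [-6.5, -1.1, 16.8]
opening: 0.0101
```

Emit:
servo_tool:
  rows:
    - [0,0,2,0,0,0]
    - [0,0,0,0,0,-5]
    - [0,0,0,0,0,-5]
    - [0,0,0,0,0,-5]
    - [0,0,0,0,0,-5]

```text
clock: 9.4
tool_pos: [0.5544, 0.2697, 0.071]
orientation: [-180.0, -0.0, -27.3]
force: [-1.9, -0.3, 5.0]
opening: 0.01
```

Emit:
servo_tool:
  rows:
    - [0,0,0,0,0,-5]
    - [0,0,0,0,0,-5]
    - [0,0,0,0,0,-5]
    - [0,0,0,0,0,-5]
    - [0,0,0,0,0,-5]

```text
clock: 9.82
tool_pos: [0.5543, 0.2696, 0.0711]
orientation: [180.0, -0.0, -52.3]
force: [-2.3, -1.1, 4.2]
opening: 0.0101
```

Run:
```python
from h import *
o=ctrl.get_obs();print(o)
```

```text
{'clock': 9.8167, 'joint_pos': array([ 4.40773568e+01,  2.30213316e+01, -1.78611051e+01,  1.59344944e-02,
       -4.91230328e+01, -6.40402002e+00]), 'qvel': array([-5.62678846e-02, -1.79765779e-01, -3.16413477e-02, -3.18128051e-02,
       -2.41620161e-02, -5.95353709e+01]), 'tau': array([ 3.63464921e-02, -5.35027707e+01,  2.35933632e+01,  5.37285894e+00,
        9.20836553e-01,  1.65859815e+00]), 'tool_pos': array([0.55429881, 0.26963595, 0.07105709]), 'orientation': array([ 1.79995907e+02, -1.25823519e-02, -5.23162341e+01]), 'force': array([-2.25146081, -1.09965988,  4.21631693]), 'moment': array([-0.48842655,  0.95581302,  0.04536664]), 'opening': 0.010129323562164476}
```

Emit:
servo_tool:
  rows:
    - [0,0,0,0,0,-4]
    - [0,0,0,0,0,-4]
    - [0,0,0,0,0,-4]
    - [0,0,0,0,0,0]

```text
clock: 10.15
tool_pos: [0.5542, 0.2696, 0.071]
orientation: [180.0, -0.0, -64.3]
force: [-2.8, -1.3, 4.8]
opening: 0.01
```

```bash
python3 -c "
from h import *
o=ctrl.get_obs();print(o['orientation'],o['moment'],o['tool_pos'],o['tau'][5])"
```

```text
[ 1.79995134e+02 -8.63840609e-03 -6.42582615e+01] [-0.49664562  1.11415101  0.06287466] [0.55424417 0.26963893 0.07103641] -1.3749396800994873
```

Emit:
servo_tool:
  rows:
    - [0,0,0,0,0,-4]
    - [0,0,0,0,0,-4]
    - [0,0,0,0,0,0]

```text
clock: 10.4
tool_pos: [0.5542, 0.2696, 0.071]
orientation: [180.0, -0.0, -72.2]
force: [-2.5, -0.6, 6.1]
opening: 0.0099
```

```bash
python3 -c "
from h import *
o=ctrl.get_obs();print(o['orientation'],o['moment'],o['tool_pos'],o['tau'][5])"
```

```text
[ 1.79993127e+02 -9.82221974e-03 -7.21968829e+01] [-0.45049249  1.23237324  0.01228723] [0.55421158 0.26961846 0.0710398 ] -1.1801765486598015
```

Emit:
servo_tool:
  rows:
    - [0,0,0,0,0,-4]
    - [0,0,0,0,0,-4]
    - [0,0,0,0,0,0]

```text
clock: 10.65
tool_pos: [0.5542, 0.2696, 0.071]
orientation: [180.0, -0.0, -80.2]
force: [-2.4, -1.7, 6.2]
opening: 0.0095
```

```bash
python3 -c "
from h import *
o=ctrl.get_obs();print(o['orientation'],o['moment'],o['tool_pos'],o['tau'][5])"
```

```text
[ 1.79989438e+02 -1.18451267e-02 -8.01985585e+01] [-0.48377195  1.24114684  0.03268361] [0.55416351 0.26960388 0.07101632] -1.1784497648477554
```

Emit:
servo_tool:
  rows:
    - [0,0,0,0,0,-3]
    - [0,0,0,0,0,0]
    - [0,0,0,0,0,0]

```text
clock: 10.9
tool_pos: [0.5541, 0.2696, 0.071]
orientation: [180.0, -0.0, -83.0]
force: [-3.5, -0.6, 6.3]
opening: 0.01
```

```bash
python3 -c "
from h import *
o=ctrl.get_obs();print(o['orientation'],o['moment'],o['tool_pos'],o['tau'][5])"
```

```text
[ 1.79981594e+02 -1.56934231e-02 -8.29586804e+01] [-0.42603353  1.48946525  0.09169072] [0.55408275 0.26960561 0.071003  ] -0.2598543372005224
```

Emit:
servo_tool:
  rows:
    - [0,0,0,0,0,-2]
    - [0,0,0,0,0,-2]
    - [0,0,0,0,0,0]

```text
clock: 11.15
tool_pos: [0.554, 0.2697, 0.071]
orientation: [180.0, -0.0, -87.0]
force: [-2.4, -1.0, 6.5]
opening: 0.0099
```

```bash
python3 -c "
from h import *
o=ctrl.get_obs();print(o['orientation'],o['moment'],o['tool_pos'],o['tau'][5],o['joint_pos'])"
```

```text
[ 1.79980311e+02 -1.33740073e-02 -8.70376737e+01] [-0.16974434  1.711371    0.37584535] [0.55401377 0.26971958 0.07098171] -0.9530739113688469 [ 4.40930006e+01  2.30202847e+01 -1.78670146e+01 -3.80487960e-03
 -4.91363279e+01 -4.11281866e+01]
```

Emit:
servo_tool:
  rows:
    - [0,0,0,0,0,3]
    - [0,0,0,0,0,0]

```text
clock: 11.32
tool_pos: [0.554, 0.2698, 0.071]
orientation: [180.0, -0.0, -83.8]
force: [-3.9, -1.0, 6.1]
opening: 0.0096
```

Emit:
servo_tool:
  rows:
    - [0,0,0,0,0,0]
    - [0,0,0,0,0,0]
    - [0,0,0,0,0,0]
    - [0,0,0,0,0,0]
  fingers: 50

```text
clock: 11.65
tool_pos: [0.5544, 0.2699, 0.0704]
orientation: [-180.0, 0.0, -84.1]
force: [0.0, -0.2, 0.2]
opening: 0.0308
```

Emit:
servo_tool:
  rows:
    - [0,0,10,0,0,0]
    - [0,0,20,0,0,0]
    - [0,0,30,0,0,0]
    - [0,0,35,0,0,0]
    - [0,0,35,0,0,0]

```text
clock: 12.07
tool_pos: [0.5541, 0.2695, 0.2024]
orientation: [180.0, -0.0, -84.1]
force: [0.1, 1.0, 0.1]
opening: 0.05
```

Emit:
servo_tool:
  rows:
    - [0,0,35,0,0,0]
    - [0,35,5,0,0,0]
    - [0,25,0,0,0,0]
    - [0,0,0,0,0,0]
    - [0,0,0,0,0,0]

```text
clock: 12.48
tool_pos: [0.5541, 0.3308, 0.241]
orientation: [-180.0, 0.0, -84.0]
force: [-0.1, -0.3, 0.6]
opening: 0.0499
```

Run:
```python
from h import *
o=ctrl.get_obs();print(o['clock'],o['tool_pos'],o['orientation'],o['joint_pos'].round(1))
p,d=snap('wrist','w5');save(cv2.resize(p,(768,576)),'w5')
W=cloud(load('w5'))
m=(np.hypot(W[...,0]-.5545,W[...,1]-.2695)<.02)&(W[...,2]>.075)&(W[...,2]<.12)
w=W[m];print(len(w),w.mean(0),w[:,2].max());w=w[w[:,2]>.095];print(cv2.minAreaRect(w[:,:2].astype(np.float32)))
```

```text
12.4833 [0.55410135 0.33080347 0.24099221] [-1.79990893e+02  1.25178423e-02 -8.39945793e+01] [ 48.1  17.3  -2.1  -0.  -70.6 -42.1]
247 [0.55475459 0.26898363 0.10089033] 0.10329491629373683
((0.5548362135887146, 0.26922762393951416), (0.009611748158931732, 0.02708457224071026), 6.595083236694336)
```

View pics/w5.png

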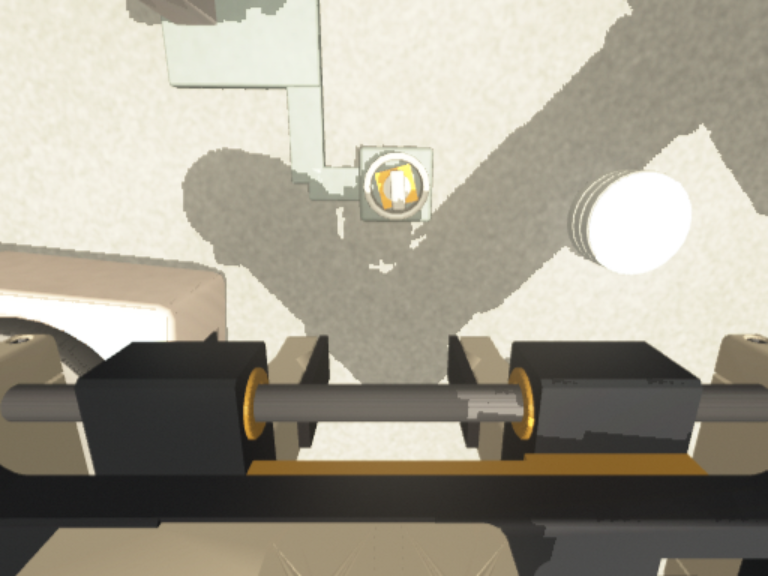

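Emit:
servo_tool:
  rows:
    - [10,-33,2,0,0,0]
    - [10,-33,2,0,0,0]
    - [10,-33,2,0,0,0]
    - [10,-30,2,0,0,0]
    - [0,0,0,0,0,0]
  fingers: 60

```text
clock: 12.95
tool_pos: [0.5952, 0.1954, 0.2494]
orientation: [-180.0, -0.1, -84.3]
force: [-0.2, 0.8, 0.1]
opening: 0.0598
```

Run:
```python
from h import *
z=load('w5');v,u=np.mgrid[:384,:512];hsv=cv2.cvtColor(z['p'],cv2.COLOR_RGB2HSV);fx,fy,cx,cy=z['k']
b=(u>240)&(u<290)&(v>100)&(v<150)&(hsv[...,0]>8)&(hsv[...,0]<30)&(hsv[...,1]>120)
d=np.stack([(u[b]-cx)/fx,-(v[b]-cy)/fy,-np.ones(b.sum())],-1)@z['R'].T
w=z['o']+d*((.056-z['o'][2])/d[:,2])[:,None];print('brass',cv2.minAreaRect(w[:,:2].astype(np.float32)))
o=ctrl.get_obs();print(o['clock'],o['tool_pos'],o['orientation'])
p,d=snap('wrist','w6');save(cv2.resize(p,(768,576)),'w6')
W=cloud(load('w6'))
m=(W[...,2]>.197)&(W[...,2]<.206)&(W[...,0]>.6)&(W[...,1]>.05)&(W[...,1]<.18);w=W[m];print('head',len(w),np.median(w,0),cv2.minAreaRect(w[:,:2].astype(np.float32)))
a=np.radians(5.5);ax=np.array([np.cos(a),np.sin(a)]);nx=np.array([-ax[1],ax[0]])
m=(W[...,2]>.15)&(W[...,2]<.196)&(W[...,0]>.55)&(W[...,1]>.05)&(W[...,1]<.18)
w=W[m];s=(w[:,:2]-[.69,.131])@ax;t=(w[:,:2]-[.69,.131])@nx
print(len(w),s.min(),t.min(),t.max())
for lo in np.arange(-.08,-.04,.004):
    k=(s>=lo)&(s<lo+.004)
    if k.any():print(round(lo,3),k.sum(),t[k].min().round(4),t[k].max().round(4),'top t',t[k][w[k,2]>w[k,2].max()-.002].mean().round(4),w[k,2].max().round(4))
```

```text
brass ((0.5546624660491943, 0.26925894618034363), (0.028927290812134743, 0.029173601418733597), 20.752079010009766)
12.95 [0.59520266 0.19543143 0.24944097] [-1.79984520e+02 -5.21317874e-02 -8.42998556e+01]
head 10009 [0.70674957 0.13110779 0.20104101] ((0.6944599747657776, 0.13170161843299866), (0.11747562140226364, 0.0588400661945343), 5.706070423126221)
2998 -0.06227458422264849 -0.02955858202953041 0.02979254862709022
-0.064 325 -0.0201 0.021 top t -0.0007 0.1944
-0.06 283 -0.021 0.0225 top t 0.0003 0.1945
-0.056 335 -0.0248 0.0257 top t 0.002 0.196
-0.052 237 -0.0243 0.0248 top t -0.001 0.196
-0.048 186 -0.0243 0.0248 top t 0.0003 0.196
-0.044 279 -0.0209 0.0209 top t 0.0007 0.1946
```

View pics/w6.png

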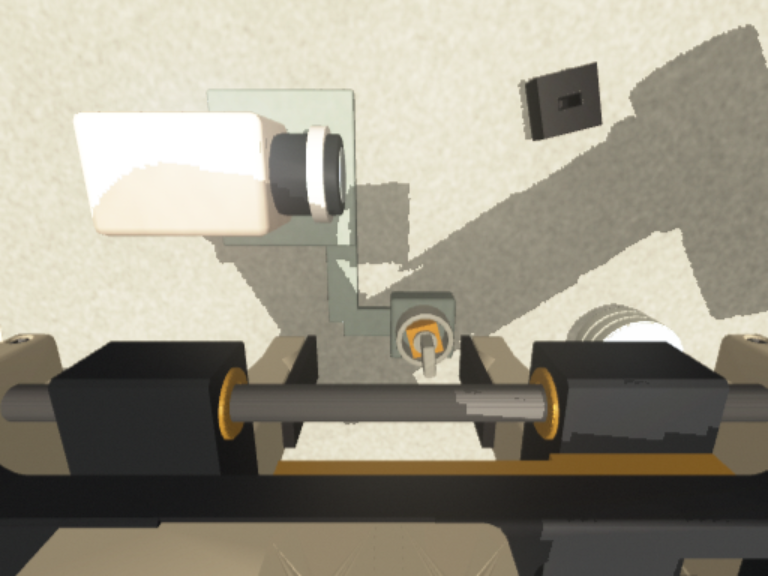

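Emit:
servo_tool:
  rows:
    - [-5.4,-37.5,0,0,0,0]
    - [-5.4,-37.5,0,0,0,0]
    - [-5.4,-37.5,0,0,0,0]
    - [-5.4,-37.5,0,0,0,0]
    - [-5.4,-37.5,0,0,0,0]
  fingers: 45

```text
clock: 13.42
tool_pos: [0.5664, 0.0119, 0.2487]
orientation: [180.0, 0.0, -84.0]
force: [1.0, 0.7, -0.2]
opening: 0.045
```

Emit:
servo_tool:
  rows:
    - [-5.4,-37.5,0,0,0,0]
    - [-5.4,-37.5,0,0,0,0]
    - [-5.4,-37.5,0,0,0,0]
    - [-5.4,-37.5,0,0,0,0]
    - [-5.4,-37.5,0,0,0,0]

```text
clock: 13.83
tool_pos: [0.5395, -0.1756, 0.2489]
orientation: [-180.0, 0.0, -84.1]
force: [1.4, -0.0, 0.1]
opening: 0.0446
```

Emit:
servo_tool:
  rows:
    - [-5.4,-37.5,-15,0,0,-1.5]
    - [-5.4,-37.5,-15,0,0,0]
    - [-5.4,-37.5,-15,0,0,0]
    - [-5.4,-37.5,-15,0,0,0]
    - [0,0,0,0,0,0]

```text
clock: 14.25
tool_pos: [0.5155, -0.3283, 0.1848]
orientation: [179.7, 0.1, -85.8]
force: [-0.8, 2.0, -0.6]
opening: 0.045
```

Emit:
servo_tool:
  rows:
    - [0,0,0,0,0,0]
    - [0,0,0,0,0,0]

```text
clock: 14.42
tool_pos: [0.5185, -0.3242, 0.1885]
orientation: [180.0, 0.0, -85.6]
force: [-0.4, 0.6, -0.3]
opening: 0.0452
```

Run:
```python
from h import *
o=ctrl.get_obs();print(o['clock'],o['tool_pos'],o['orientation'],o['joint_pos'].round(1),o['opening'])
p,d=snap('wrist','w7')
z=load('w7');W=cloud(z);hsv=cv2.cvtColor(z['p'],cv2.COLOR_RGB2HSV)
b=((hsv[...,0]>95)&(hsv[...,0]<130)&(hsv[...,1]>100)&(W[...,2]>.085)&(W[...,2]<.135)).astype(np.uint8)
N,L,S,C=cv2.connectedComponentsWithStats(b)
for i in range(1,N):
    if S[i,4]>15:
        w=W[L==i];print(C[i].round(),S[i],w.min(0).round(4),w.max(0).round(4))
```

```text
14.4167 [ 0.51850188 -0.32422291  0.18848269] [ 1.79972234e+02  8.10330583e-03 -8.56345076e+01] [-13.7  16.2 -10.8   0.  -63.1  18.1] 0.04523347067870824
[258. 193.] [243 177  30  33 792] [ 0.5072 -0.3434  0.1002] [ 0.5335 -0.3161  0.1174]
[258. 246.] [244 234  28  22 530] [ 0.503  -0.2853  0.0979] [ 0.5292 -0.2688  0.1169]
[258. 297.] [245 285  27  22 500] [ 0.4982 -0.226   0.0968] [ 0.5247 -0.2114  0.117 ]
```

Emit:
servo_tool:
  rows:
    - [1.6,-5.3,-20,0,0,0]
    - [0,0,-25,0,0,0]
    - [0,0,-25,0,0,0]
    - [0,0,-20,0,0,0]
    - [0,0,-12,0,0,0]

```text
clock: 14.88
tool_pos: [0.5203, -0.3276, 0.0852]
orientation: [179.9, 0.0, -85.5]
force: [-0.8, -0.4, -0.0]
opening: 0.045
```

Emit:
servo_tool:
  rows:
    - [0,0,0,0,0,0]
    - [0,0,0,0,0,0]
    - [0,0,0,0,0,0]

```text
clock: 15.13
tool_pos: [0.5217, -0.3291, 0.0882]
orientation: [-179.9, -0.1, -85.5]
force: [-0.0, -0.1, 0.9]
opening: 0.0452
```

Emit:
servo_tool:
  rows:
    - [0,0,0,0,0,0]
    - [0,0,0,0,0,0]
    - [0,0,0,0,0,0]
    - [0,0,0,0,0,0]
    - [0,0,0,0,0,0]
  fingers: 0

```text
clock: 15.55
tool_pos: [0.5206, -0.3297, 0.0874]
orientation: [-179.9, -0.0, -85.6]
force: [-0.5, 1.8, 5.2]
opening: 0.0271
```

Emit:
servo_tool:
  rows:
    - [0,0,0,0,0,0]
    - [0,0,0,0,0,0]

```text
clock: 15.72
tool_pos: [0.5206, -0.3298, 0.0874]
orientation: [-180.0, -0.0, -85.6]
force: [-1.7, 0.8, 6.5]
opening: 0.0271
```

Emit:
servo_tool:
  rows:
    - [0,0,5,0,0,0]
    - [0,0,10,0,0,0]
    - [0,0,15,0,0,0]
    - [0,0,20,0,0,0]
    - [0,0,25,0,0,0]

```text
clock: 16.13
tool_pos: [0.5194, -0.3292, 0.1616]
orientation: [179.9, 0.1, -85.6]
force: [-0.1, 0.1, -0.2]
opening: 0.0272
```

Emit:
servo_tool:
  rows:
    - [0,0,30,0,0,0]
    - [0,0,30,0,0,0]
    - [0,0,30,0,0,0]
    - [0,0,10,0,0,0]
    - [0,0,0,0,0,0]

```text
clock: 16.55
tool_pos: [0.5216, -0.3302, 0.2659]
orientation: [-179.7, -0.2, -85.6]
force: [0.3, 0.5, -0.8]
opening: 0.0272
```

Run:
```python
from h import *
o=ctrl.get_obs();print(o['clock'],o['tool_pos'],o['orientation'],o['opening'],o['force'])
p,d=snap('wrist','w8');save(cv2.resize(p[130:320,130:386],(768,570)),'w8')
snap('scene','s8')
```

```text
16.55 [ 0.52162107 -0.33018565  0.26591483] [-1.79667325e+02 -1.59866354e-01 -8.55778132e+01] 0.02715524050924921 [ 0.27711186  0.48474885 -0.75060841]
```

View pics/w8.png

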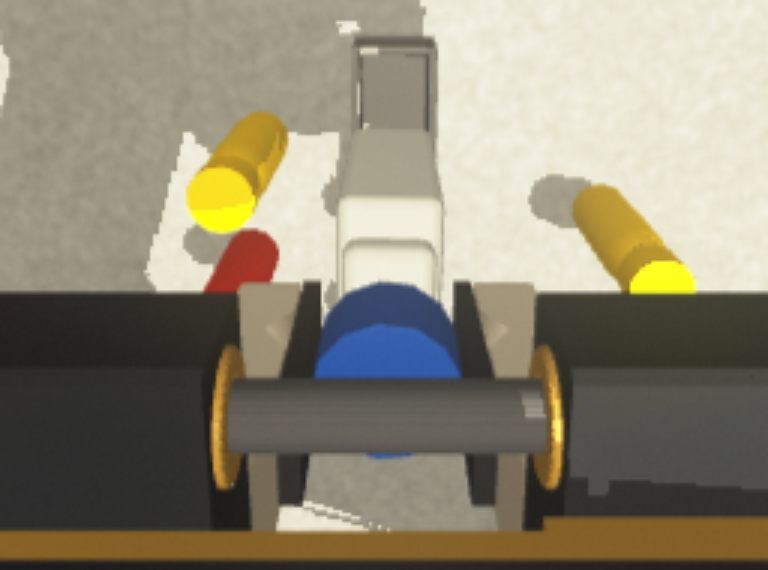

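Emit:
servo_tool:
  rows:
    - [1.3,15,0,0,0,0]
    - [1.3,25,0,0,0,0]
    - [1.3,35,0,0,0,0]
    - [1.3,35,0,0,0,0]
    - [1.3,35,0,0,0,0]

```text
clock: 17.07
tool_pos: [0.5256, -0.1831, 0.2595]
orientation: [179.8, 0.0, -85.7]
force: [1.0, 0.4, -0.5]
opening: 0.0276
```

Emit:
servo_tool:
  rows:
    - [1.3,35,0,0,0,0]
    - [1.3,35,0,0,0,0]
    - [1.3,35,0,0,0,0]
    - [1.3,35,0,0,0,0]
    - [1.3,35,0,0,0,0]

```text
clock: 17.48
tool_pos: [0.5321, -0.008, 0.2599]
orientation: [179.8, -0.0, -85.6]
force: [0.3, 0.2, -1.8]
opening: 0.0271
```

Emit:
servo_tool:
  rows:
    - [1,35,0,0,0,0.6]
    - [1,35,0,0,0,0.6]
    - [1,28,0,0,0,0]
    - [0.5,18,0,0,0,0]
    - [0.3,10.6,0,0,0,0]

```text
clock: 17.9
tool_pos: [0.5363, 0.119, 0.2597]
orientation: [179.8, -0.0, -84.3]
force: [-0.0, 0.1, -0.4]
opening: 0.0275
```

Emit:
servo_tool:
  rows:
    - [0,0,-10,0,0,0]
    - [0,0,-15,0,0,0]
    - [0,0,-18,0,0,0]
    - [0,0,-14,0,0,0]
    - [0,0,-7,0,0,0]

```text
clock: 18.32
tool_pos: [0.5354, 0.1155, 0.1943]
orientation: [179.7, -0.1, -84.5]
force: [-0.2, -0.5, -1.7]
opening: 0.0271
```

Emit:
servo_tool:
  rows:
    - [0,0,0,0,0,0]
    - [0,0,0,0,0,0]
    - [0,0,0,0,0,0]
    - [0,0,0,0,0,0]
    - [0,0,0,0,0,0]

```text
clock: 18.73
tool_pos: [0.5375, 0.1172, 0.1984]
orientation: [-179.9, 0.0, -84.4]
force: [-0.2, -0.0, -0.9]
opening: 0.0271
```

Run:
```python
from h import *
o=ctrl.get_obs();print(o['clock'],o['tool_pos'],o['orientation'],o['opening'],o['force'])
p,d=snap('wrist','w9');q,e=snap('scene','s9');snap('top','t9')
c=np.zeros((570,800,3),np.uint8);c[:300,:400]=cv2.resize(p[100:325,110:410],(400,300));c[:300,400:]=cv2.resize(q[150:300,300:500],(400,300))
t=load('t9')['p'];c[300:570,:400]=cv2.resize(t[85:235,125:347],(400,270));c[300:,400:]=cv2.resize(q[150:285,100:300],(400,270));save(c,'f9')
z=load('w9');W=cloud(z)
for r in range(130,236,4):
    w=W[r,215:300];k=np.abs(w[:,0]-.5384)<.03;k&=(w[:,2]>.1);w=w[k]
    if len(w)>4:print(r,len(w),w[0].round(4),w[-1].round(4))
```

```text
18.7333 [0.53750461 0.11721045 0.19836594] [-1.79928662e+02  2.96386658e-02 -8.43855942e+01] 0.027098015229882758 [-0.17851628 -0.0011636  -0.93877762]
174 25 [0.5498 0.0937 0.1247] [0.5289 0.0923 0.1218]
178 28 [0.5512 0.0962 0.1295] [0.5287 0.0924 0.1361]
182 29 [0.5504 0.094  0.1513] [0.5285 0.0926 0.1485]
186 31 [0.5506 0.0941 0.1626] [0.5282 0.0931 0.1584]
190 33 [0.5508 0.094  0.1736] [0.5278 0.094  0.166 ]
194 33 [0.551  0.0941 0.1828] [0.5297 0.0922 0.1823]
198 35 [0.5513 0.096  0.1859] [0.5284 0.0934 0.1867]
202 36 [0.5511 0.0985 0.1865] [0.5281 0.0963 0.1865]
206 36 [0.5508 0.1013 0.1866] [0.5278 0.0991 0.1864]
210 36 [0.5506 0.1042 0.1864] [0.5275 0.1018 0.1867]
214 36 [0.5504 0.107  0.1864] [0.527  0.105  0.1856]
218 35 [0.5501 0.1097 0.1867] [0.5265 0.1084 0.1843]
222 35 [0.5499 0.1131 0.1857] [0.5271 0.1104 0.1867]
226 73 [0.5653 0.1083 0.2064] [0.5161 0.1031 0.2073]
230 76 [0.5642 0.1073 0.2142] [0.5161 0.1034 0.2123]
234 81 [0.5635 0.1077 0.2184] [0.5171 0.1029 0.219 ]
```

View pics/f9.png

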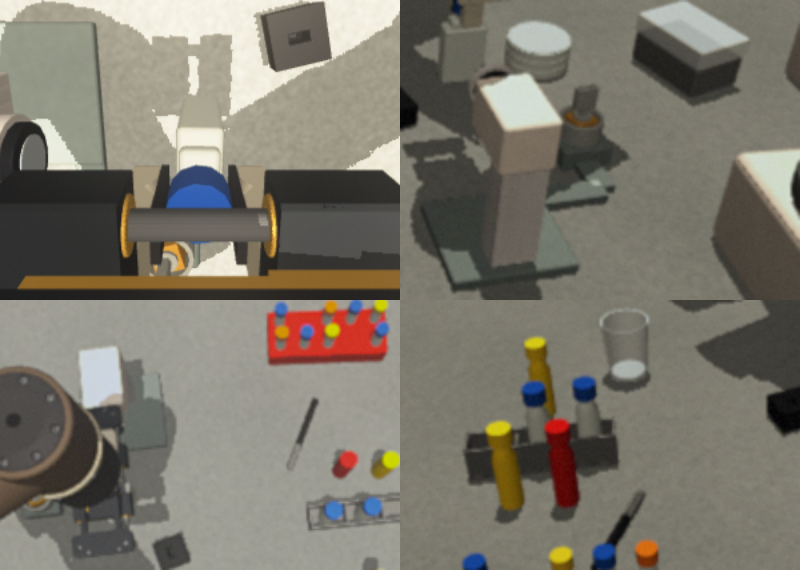

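```bash
python3 -c "
from h import *
o=ctrl.get_obs();print(o['clock'],abs(o['qvel']).max(),o['opening']);ctrl.close_job()"
```

```text
18.8833 0.17341949643753216 0.027535935317259994
the job is handed in; nothing more can be done
```

The job is handed in at 18.9 s of the 64 s allowed. The flask is held in front of the camera and the lock is turned on; the interface reports no verdict, so this rests on my own checks.

- **Key and lock:** I took the key from its holder and pushed it home until the flange met the brass at the expected height. I then turned it clockwise until the torque rose sharply at the stop. A picture afterwards showed the key on the slot axis, with its top about 0.100 m up as expected when home. The brass had turned about 63° (1.10 rad) from where it started, and the stop lies at 1.3 rad if it began near 0.2. At the least it is at 1.10 rad, above the 1.05 needed, to within the accuracy of the picture.
- **Flask:** I lifted it by its cap and moved it to the focus point.
  - **Position:** its centre measured about (0.537, 0.118, 0.170) against a target of (0.538, 0.116, 0.170).
  - **Attitude:** it is square to the lens within about 3° and looks upright.
  - **Grip:** the fingers hold the cap at 27 mm, and the arm was nearly still when I handed in.
- **Bottles:** both round bottles stood upright in their places in the last pictures.

No check failed. The two readings of the flask's final yaw differed by about 3° (2.6° and 5.5°), well within the allowed 0.22 rad (12.6°). I viewed 11 pictures against the budget of 10.

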